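# Tip a steel plate up out of its tray and clamp it upright in the vise

## Robot

A 6-joint arm with a two-finger parallel gripper is mounted at the origin on the work surface. World frame = base frame: x ahead of the robot, y to its left, z up, the work surface at z = 0. Lengths are in m, angles in degrees, forces in N, time in s.
With the tool pointing down it reaches from about 0.375 to 0.9 m from the base axis. Payload 3.1 kg.
Tool frame: the origin (TCP) lies on the centre line of the jaws, within the pads' length; the fingertips stand 19 mm ahead of it and the grasp point (between the pads) is the TCP; z points along the fingers, y is the direction in which the jaws open and shut (so a half turn about z gives the same grasp; the last joint's range is limited). The gripper opens to 87 mm and grips with 3 to 60 N. Pads are 19 mm wide; open, the fingers measure 117 mm over their backs; the gripper's body (75 mm by 190 mm) begins 51 mm behind the grasp point.
Start: joints at [-84.769, 30.224, 82.088, -0, 67.689, -10.227], TCP at [0.167, -0.602, 0.221] pointing down, gripper open.
Joint ranges: [-176.69, 176.69], [-43.24, 126.21], [12.49, 139.97], [-82, 262], [0, 151.66], [-163.58, 163.58]. Speed limits (degrees/s): [159.86, 159.86, 180, 180, 180, 180].

## Interface

Orientations are given as a 3x3 rotation matrix whose columns are the frame's x, y, z axes.
In Python, from rig import bot gives the robot as it stands.
- The arm moves only by the tool carry_out, never from a script. Its argument "targets" is a list of rows, each a list of 6 numbers: the shift along the tool's x, y, z each as a share of 200 mm, from -1 to 1, then the turn, a rotation vector about the tool's x, y, z each as a share of pi/2 rad, from -1 to 1. In form: [[dx, dy, dz, ax, ay, az], ...]. A call has 1 to 20 rows; each row is the pose to reach, as a shift and turn from the pose measured when the call began, along the tool's axes at that moment; what a row does not reach only later rows make up. A row lasts 1/8 s, in which the tool goes at most 62.5 mm and 10.7 degrees, less where a joint would pass 70% of its speed; a pose out of reach is approached as far as the arm can. A call with a number of a shift or a turn outside -1 to 1 is refused whole. A call with a gripper value outside its range is refused whole. "jaw" is the gripper's target within -1 to 1 (fully open at 1, half-way at 0, shut at -1), set as the call begins (left out, the last holds). The fingers move at their own pace and stop on an object; the grip force is fixed at half the most. Time passes only in rows, so rows that repeat a pose let the fingers close. It gives the time, the measured TCP pose, the force and the opening at its end, in the units of the state.
- bot.read_state(): the state, without advancing time (a new reading comes with each control period).
- bot.capture(name): name is "scene" or "top"; returns the picture (400x640x3 uint8, blue, green, red); there is no depth.
- bot.camera_info(name): a dict with "camera_matrix" (3x3 intrinsics, pixels), "view" (4x4, takes a point from world to camera coordinates). Camera axes: x right, y down, z forward; pixel columns grow to the right and rows downward; lengths in m; the calibration is good to about 2 mm. A picture is of the moment at which its call begins. camera_info takes no time and is no camera call.
- bot.hand_in(): hands the job in, once; it reports no verdict.
The state is a dict: "time_s": time; "joint_positions": joint angles; "qvel": joint speeds; "tau": joint torques, N m; "position": TCP position; "tcp_rot": TCP orientation; "force": force on the tool from outside, world axes, zero at the start; "moment": the same for the moment, N m; "opening": opening from 0.0 (shut) to 1.0 (fully open).
Only numpy, scipy, OpenCV 4.12 (cv2) and the standard library are available. Lean on these libraries where they do the work, as an engineer would, in place of code of your own. Each camera call takes 0.05 s, during which the arm holds its last target.

## Task

Press down the end of the steel plate that is farther from the robot, so that its tray tips over and the near end stands up, and take the plate by that raised end. Stand it on edge in the open jaws of the bench vise, raised end still upwards, down on the bed and centred on the jaws; set it down, do not drop it. Let go, then slide the front jaw by its post until the plate is held upright between both jaws, and leave the other tools on the bench alone.

Things in the scene. Friction and masses are not known exactly. Their poses are not given: they have to be found in the camera images.
- plate_mid (a point): Centre of the bare steel plate, 130 x 90 x 6 mm, about 0.5 kg, loose. Its x is along the 130 mm length, y the width, z the thickness. At the start it lies flat in the mouth of the tray, x towards the tray's far end, its top 84 mm above the bench, too wide to grasp across. Tipped, its near end is raised.
- tray: Grey open-topped steel box fixed to the bench. Origin on the bench below the centre of the lying plate, x away from the robot (give or take some yaw), z up. Walls 6 mm thick, 82 mm high, inner faces at x -69 and +78, y -49 and +49 mm. Inside, two rocker arms (12 mm wide, y = -32 and +32, from x = -34 mm to past the plate's far end, each with a 5 mm toe there) carry the plate.
- rocker (a joint): Tilt (rad) of the arms with the plate: 0 flat (start), 1.2 at the stop. Axis: along y through x +10, z 60 mm of the tray, 18 mm under the plate's underside. Far end goes down, near end up, its underside free in the middle. Over-centre: pressing the far end takes 2 to 4 N; from about 0.45 rad it falls on slowly by itself (up to 3 s) and stays at the stop.
- vise: Green bench vise fixed to the bench. Origin on the bench below the rear (fixed) jaw's face, mid-width; x from front jaw to rear jaw (away from the robot, give or take some yaw), z up. Jaw faces 100 mm wide along y, tops 122 mm above the bench. The bed between them is 50 mm above the bench, so the plate stands 72 mm deep. The rear jaw fills x 0 to 60 mm.
- jaw (a joint): Travel (m) of the sliding front jaw towards the rear jaw. The jaws stand 24 mm apart at 0 and 24 mm less this value otherwise; it starts between 0 and 0.006 and reads about 0.018 when shut on the plate. It slides with about 4 N of friction (up to 20 N while it rights a leaning plate) and stays where it is left; end stop at 0.022.
- jaw_post (a point): Centre of the top of the upright round steel post, 18 mm across, 62 mm tall, on the front jaw: top 146 mm above the bench, 72 mm in front (-x of the vise) of the front jaw's face, moves with the jaw. Free all round for its top 60 mm.
- hammer: Hammer lying on the bench, bystander, 240 mm long.
- brush: Wooden wire brush, bystander, 200 mm long.
- square: Triangular magnetic welding square lying flat, bystander, about 95 mm a side, 22 mm thick.
Not all that is in view belongs to the job. What is meant by the part that bears plate_mid is not brown, and is the smaller of those in its own colour.

How it is judged (in metres and radians):
On the way, in this order (a step that is already met when the one before it is completed fails the run):
1. the plate is tipped up on its rocker, near end raised (value of joint rocker above 1.1 rad and angle between plate_mid's own z axis and vertical above 1 rad and horizontal distance between plate_mid and tray below 0.05 m), for 0.2 s.
2. the plate stands on the vise bed between the jaws, let go, raised end upwards (z of plate_mid in the frame of vise below 0.12 m and angle between plate_mid's own x axis and vertical above 2.6 rad and x of plate_mid in the frame of vise between -0.04 and 0.015 m and contact force between the fingers and plate below 0.1 N and value of joint jaw below 0.015 m and y of plate_mid in the frame of vise between -0.03 and 0.03 m), for 0.1 s.
At the end, for the whole second after the job is handed in: The plate stands on edge on the vise bed (its centre 111 to 119 mm above the bench), raised end up, upright within 0.06 rad and square to the jaws within 0.07 rad, centred on the jaws within 15 mm, against the rear jaw, with the front jaw closed on it (travel 16.5 to 19.5 mm), at rest and released (value of joint jaw between 0.0165 and 0.0195 m and angle between the x axis of plate_mid and the z axis of vise, either way round below 0.06 rad and angle between plate_mid's own x axis and vertical above 2.6 rad and angle between the z axis of plate_mid and the x axis of vise, either way round below 0.07 rad and z of plate_mid in the frame of vise between 0.111 and 0.119 m and y of plate_mid in the frame of vise between -0.015 and 0.015 m and x of plate_mid in the frame of vise between -0.008 and 0 m and linear speed of plate below 0.02 m/s); the robot touches nothing.
It fails at once if a bystander tool is moved by more than 30 mm (distance of any of hammer, brush, square from where it was at the start of the episode above 0.03 m).
It fails at once if the plate is dropped (falls free faster than 0.9 m/s) (linear speed of plate above 0.9 m/s and contact force between the fingers and plate below 0.1 N).
It also fails if it takes over 61 s, if anything falls off the work surface, if the arm or the gripper's body presses on something with over 40 N, if the wrist force passes 120 N, or if a joint passes its speed limit or range.

## Working session

There is one attempt and no reset: what is moved stays moved. The work goes in short steps, Python scripts to look and compute and a tool call to move; the robot and the scene stay as the last step left them, time stands still between calls to the robot, and variables do not carry over. Pictures are saved under pics/ and viewed, and the job is handed in when it is done.

Besides the shell and the picture viewer there is one more tool, called after "Call:" by a JSON object that holds its "api" and its "payload", one argument or row to a line. carry_out: Moves the arm, as the interface text tells. Shift numbers are shares of 200 mm and turn numbers shares of pi/2 rad, none past 1 either way. Its arguments: {"type":"object","properties":{"targets":{"type":"array"},"jaw":{"type":"number"}},"required":["targets"]}

```bash
ls; mkdir -p pics
python3 - <<'E'
from rig import bot
import cv2, json
for n in("scene","top"):
    im=bot.capture(n); cv2.imwrite(f"pics/{n}0.png",im)
    i=bot.camera_info(n); print(n,i)
print(bot.read_state())
E
```

```text
pics
scene {'camera_matrix': array([[386.86683125,   0.        , 320.63079229],
       [  0.        , 386.86683125, 195.11231897],
       [  0.        ,   0.        ,   1.        ]]), 'view': array([[-0.50211854,  0.864688  ,  0.01384308,  0.28973699],
       [ 0.72898234,  0.43181849, -0.53114738, -0.3687532 ],
       [-0.46525447, -0.25660758, -0.84716635,  1.4749232 ],
       [ 0.        ,  0.        ,  0.        ,  1.        ]])}
top {'camera_matrix': array([[478.13329756,   0.        , 320.35279238],
       [  0.        , 478.13329756, 201.32905444],
       [  0.        ,   0.        ,   1.        ]]), 'view': array([[-0.00802573, -0.999953  , -0.00543845,  0.0263401 ],
       [-0.99507182,  0.00852384, -0.09878975,  0.59614269],
       [ 0.09883147,  0.00461879, -0.99509347,  1.38582176],
       [ 0.        ,  0.        ,  0.        ,  1.        ]])}
{'time_s': 0.1, 'joint_positions': array([-8.47679117e+01,  3.02733929e+01,  8.21482331e+01, -2.27875357e-03,
        6.76892281e+01, -1.02278141e+01]), 'qvel': array([-0.01706706, -0.26465304, -0.29711263, -0.00106464,  0.08424956,
        0.05916631]), 'tau': array([-2.63234788e-04, -4.40985703e+01, -1.77150249e+01,  6.35446957e-02,
        5.33397705e-02, -5.26574036e-05]), 'position': array([ 0.16655376, -0.60172069,  0.22057664]), 'tcp_rot': array([[ 9.63813238e-01,  2.66578312e-01, -2.13073273e-04],
       [ 2.66578220e-01, -9.63811368e-01,  1.92335271e-03],
       [ 3.07361676e-04, -1.91055350e-03, -9.99998128e-01]]), 'force': array([-0.82791642, -0.8357776 ,  0.04205044]), 'moment': array([-0.06248596,  0.04570412,  0.03206267]), 'opening': 0.9976941628500099}
```

View pics/scene0.png

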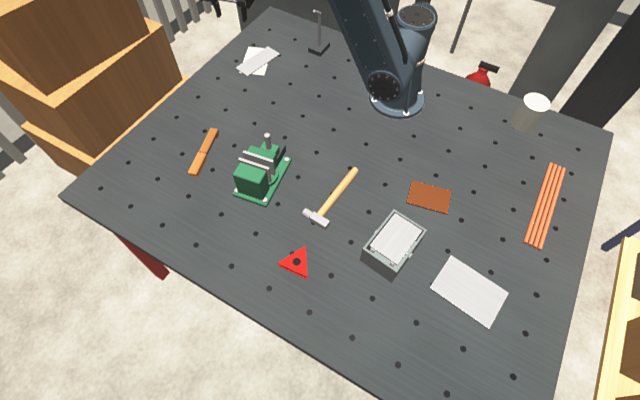

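View pics/top0.png

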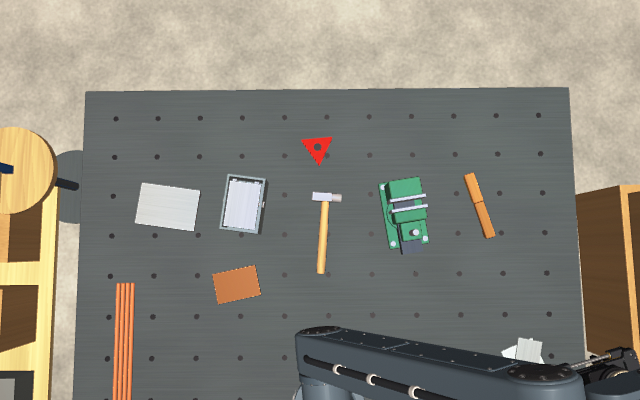

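Three sheet-like things are visible in the top view: a large light-grey sheet at (167,207), a smaller light-grey plate inside the tray at (243,204), and a brown sheet at (236,284). The one in the tray fits: it is not brown, it is the smaller of the greys, and it lies in the tray mouth. The vise is at about (405,215), with its post at about (416,232). I'll confirm with an enlarged crop.

Run:
```python
import cv2,numpy as np
t=cv2.imread("pics/top0.png")
a=cv2.resize(t[165:245,130:280],None,fx=5,fy=5,interpolation=cv2.INTER_CUBIC)
cv2.imwrite("pics/cropA.png",a)
b=cv2.resize(t[165:265,365:445],None,fx=6,fy=6,interpolation=cv2.INTER_CUBIC)
cv2.imwrite("pics/cropB.png",b)
s=cv2.imread("pics/scene0.png")
c=np.hstack([cv2.resize(s[125:210,225:300],(375,425),interpolation=cv2.INTER_CUBIC),cv2.resize(s[200:285,355:435],(400,425),interpolation=cv2.INTER_CUBIC)])
cv2.imwrite("pics/cropC.png",c)
```

```text
(no output)
```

View pics/cropA.png

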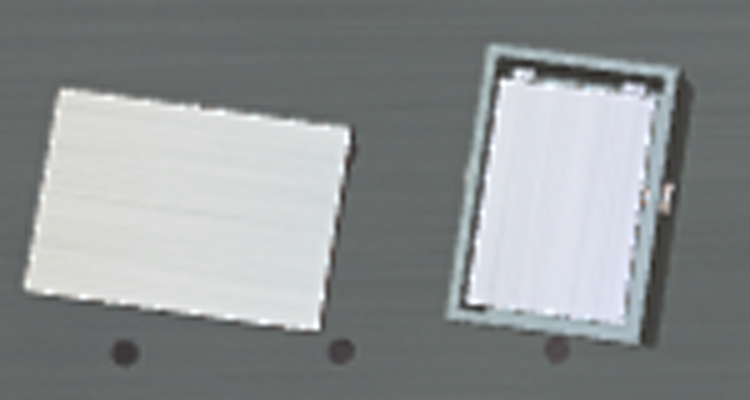

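View pics/cropB.png

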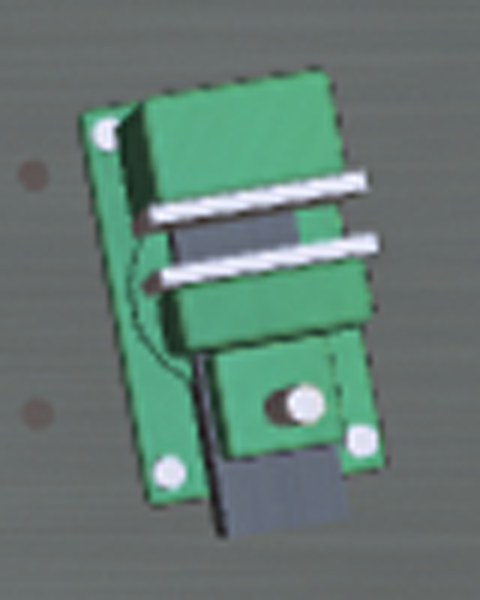

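View pics/cropC.png

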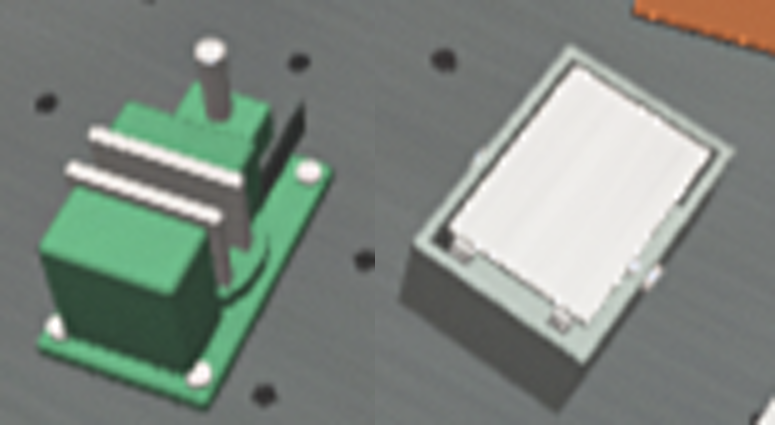

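Confirmed: the target plate is the one in the tray, crop A about (560,200), with the rocker toes visible at its far end. Now I'll measure the plate, tray and vise.

```bash
cat > h.py <<'E'
import cv2,numpy as np
from rig import bot
CI={n:bot.camera_info(n) for n in("scene","top")}
def ray(n,uv,z):
    K=CI[n]["camera_matrix"];V=CI[n]["view"];R=V[:3,:3];t=V[:3,3]
    uv=np.atleast_2d(np.asarray(uv,float))
    d=(np.linalg.inv(K)@np.c_[uv,np.ones(len(uv))].T).T@R
    o=-R.T@t
    return o+d*((z-o[2])/d[:,2])[:,None]
def pix(n,p):
    K=CI[n]["camera_matrix"];V=CI[n]["view"]
    c=V[:3,:3]@np.asarray(p,float)+V[:3,3];q=K@c;return q[:2]/q[2]
def tri(uvs):
    A=[];b=[]
    for n,uv in uvs.items():
        K=CI[n]["camera_matrix"];V=CI[n]["view"];R=V[:3,:3];t=V[:3,3]
        d=R.T@np.linalg.inv(K)@np.r_[uv,1];d/=np.linalg.norm(d);o=-R.T@t
        P=np.eye(3)-np.outer(d,d);A.append(P);b.append(P@o)
    x=np.linalg.lstsq(np.vstack(A),np.hstack(b),rcond=None)[0];return x
E
python3 - <<'E'
from h import *
from h import *
t=cv2.imread("pics/top0.png");s=cv2.imread("pics/scene0.png")
def comps(im,roi,lo,name):
    x0,x1,y0,y1=roi
    hsv=cv2.cvtColor(im,cv2.COLOR_BGR2HSV)
    m=((hsv[...,2]>lo)&(hsv[...,1]<45)).astype(np.uint8)
    k=np.zeros_like(m);k[y0:y1,x0:x1]=m[y0:y1,x0:x1]
    n,l,st,c=cv2.connectedComponentsWithStats(k)
    out=[]
    for i in range(1,n):
        if st[i,4]>8:
            pts=np.argwhere(l==i)[:,::-1].astype(np.float32)
            out.append((st[i,4],c[i].round(2),pts)); print(name,lo,st[i],c[i].round(2))
    return out
def rect(P):
    r=cv2.minAreaRect((P[:,:2]*1000).astype(np.float32));return r
for n,im,roi in(("top",t,(215,272,168,240)),("scene",s,(360,430,205,282))):
  for lo in(210,225):
    o=comps(im,roi,lo,n); big=max(o,key=lambda a:a[0])
    P=ray(n,big[2],0.084); r=rect(P); print(n,lo,"plate rect",r, "mean",P.mean(0))
for n,im,roi in(("top",t,(380,432,175,258)),("scene",s,(230,295,130,205))):
  for lo in(170,200):
    o=comps(im,roi,lo,n)
    for a,c,p in o:
        if a>30:
            P=ray(n,p,0.122); print("  strip",rect(P),P.mean(0))
        print("   c at .122",ray(n,c,.122),".146",ray(n,c,.146))
E
```

```text
top 210 [ 224  179   37   51 1424] [241.83 204.62]
top 210 plate rect ((585.7581787109375, 242.4355926513672), (92.55496215820312, 135.23681640625), 81.91439819335938) mean [0.58352993 0.24472901 0.084     ]
top 225 [ 224  179   37   51 1390] [241.87 204.61]
top 225 plate rect ((585.9197387695312, 244.0681610107422), (88.40699005126953, 134.618408203125), 81.91261291503906) mean [0.58356386 0.24460523 0.084     ]
scene 210 [ 370  214   52   50 1360] [395.52 238.34]
scene 210 plate rect ((586.7779541015625, 244.70114135742188), (92.99276733398438, 134.1237335205078), 82.04148864746094) mean [0.58604926 0.24328206 0.084     ]
scene 225 [ 371  214   50   50 1323] [395.72 238.24]
scene 225 plate rect ((584.7149047851562, 245.34303283691406), (92.35381317138672, 128.32022094726562), 81.95345306396484) mean [0.5854987 0.2436257 0.084    ]
top 170 [380 185   5   5  17] [382.   186.88]
top 170 [390 194  36   8 103] [407.52 197.43]
top 170 [392 204  36   8 103] [409.58 207.69]
top 170 [413 229   6   7  31] [415.65 231.74]
top 170 [423 236   5   5  23] [424.83 238.  ]
top 170 [391 241   5   5 
[... 3677 characters left out ...]
  0.146     ]]
  strip ((566.6531372070312, -227.911865234375), (7.979645252227783, 97.70610809326172), 8.582786560058594) [ 0.5666553  -0.22651229  0.122     ]
   c at .122 [[ 0.56663959 -0.22640311  0.122     ]] .146 [[ 0.58045209 -0.21311555  0.146     ]]
   c at .122 [[ 0.53182976 -0.14852036  0.122     ]] .146 [[ 0.54654288 -0.13724781  0.146     ]]
  strip ((595.9785766601562, -222.71043395996094), (6.689125061035156, 96.50772857666016), 8.786489486694336) [ 0.59586872 -0.22243206  0.122     ]
   c at .122 [[ 0.59585734 -0.22232038  0.122     ]] .146 [[ 0.60891392 -0.20913845  0.146     ]]
   c at .122 [[ 0.68326291 -0.12185911  0.122     ]] .146 [[ 0.6940581  -0.11127635  0.146     ]]
```

Measured positions:
- **Plate and tray:** centre about (0.585, 0.244), yaw about -8.1°.
- **Vise:** rear strip at (0.596,-0.222), front strip at (0.567,-0.226), post at (0.500,-0.236). This gives yaw about 8.6°, origin about (0.5925,-0.2225) and a gap of about 21.6 mm.

Next I'll travel at height to the tray and close the gripper on the way.

Call:
{"api": "carry_out", "payload": {
  "targets": [
    [0.5,-0.5,0,0,0,0],
    [1,-1,0,0,0,0],
    [1,-1,0,0,0,0],
    [1,-1,0,0,0,0],
    [1,-1,0,0,0,0],
    [1,-1,0,0,0,0]
  ],
  "jaw": -1
}}

```text
time_s: 0.85
position: [0.3065, -0.3528, 0.2208]
tcp_rot: [[0.963, 0.27, -0.001], [0.27, -0.963, 0.004], [0.0, -0.004, -1.0]]
force: [0.5, -0.0, 0.7]
opening: 0.401
```

Call:
{"api": "carry_out", "payload": {
  "targets": [
    [1,-1,0,0,0,0],
    [1,-1,0,0,0,0],
    [1,-1,0,0,0,0],
    [1,-1,0,0,0,0],
    [1,-1,0,0,0,0],
    [1,-1,0,0,0,0]
  ]
}}

```text
time_s: 1.6
position: [0.4462, -0.1056, 0.2215]
tcp_rot: [[0.962, 0.274, -0.0], [0.274, -0.962, 0.003], [0.0, -0.003, -1.0]]
force: [0.6, -0.7, -0.4]
opening: 0.007
```

Call:
{"api": "carry_out", "payload": {
  "targets": [
    [1,-1,0,0,0,-0.2],
    [1,-1,0,0,0,-0.4],
    [1,-1,0,0,0,-0.6],
    [1,-1,0,0,0,-0.74],
    [1,-1,0,0,0,-0.74],
    [1,-1,0,0,0,-0.74],
    [1,-1,0,0,0,-0.74]
  ]
}}

```text
time_s: 2.48
position: [0.5848, 0.1397, 0.2216]
tcp_rot: [[0.13, 0.992, -0.001], [0.992, -0.13, 0.002], [0.002, -0.001, -1.0]]
force: [-0.3, -0.4, 1.0]
opening: 0.004
```

```bash
cat >> h.py <<'E'
from scipy.spatial.transform import Rotation as Rot
TR=np.array([0.585,0.244]);TY=-8.1
VI=np.array([0.5925,-0.2225]);VY=8.6
def frame(o,yaw,p):
    c,s=np.cos(np.radians(yaw)),np.sin(np.radians(yaw))
    return np.r_[o[0]+c*p[0]-s*p[1],o[1]+s*p[0]+c*p[1],p[2]]
def toolR(yaw,tilt=0):  # tool y along frame +x, z down; tilt deg: z leans to frame +x
    R0=np.array([[0,1,0],[1,0,0],[0,0,-1.]]).astype(float)  # x->y, y->x, z->-z
    return Rot.from_euler('z',yaw,degrees=True).as_matrix()@Rot.from_euler('y',-tilt,degrees=True).as_matrix()@R0
def delta(p,R):
    s=bot.read_state();C=s["tcp_rot"];d=C.T@(np.asarray(p)-s["position"])
    r=Rot.from_matrix(C.T@R).as_rotvec()
    print("t",round(s["time_s"],2),"row",(d/.2).round(3),(r/(np.pi/2)).round(4),"| pos",s["position"].round(4),"F",s["force"].round(1),"j",s["joint_positions"].round(0),"op",round(s["opening"],3))
E
python3 - <<'E'
from h import *
print(toolR(TY),toolR(TY,21.2)[:,2])
delta(frame(TR,TY,[.055,0,.135]),toolR(TY))
E
```

```text
[[ 0.14090123  0.99002366  0.        ]
 [ 0.99002366 -0.14090123  0.        ]
 [ 0.          0.         -1.        ]] [ 0.35801688 -0.05095335 -0.9323238 ]
t 2.48 row [0.513 0.209 0.434] [-0.0007 -0.0013  0.0072] | pos [0.5848 0.1397 0.2216] F [-0.3 -0.4  1. ] j [ 3. 28. 86.  0. 66. 10.] op 0.004
```

Call:
{"api": "carry_out", "payload": {
  "targets": [
    [0.3,0.1,0.1,0,0,0.007],
    [0.513,0.209,0.3,0,0,0.007],
    [0.513,0.209,0.434,0,0,0.007],
    [0.513,0.209,0.434,0,0,0.007],
    [0.513,0.209,0.434,0,0,0.007]
  ]
}}

```text
time_s: 3.1
position: [0.6406, 0.2345, 0.1358]
tcp_rot: [[0.142, 0.99, 0.0], [0.99, -0.142, 0.002], [0.002, 0.0, -1.0]]
force: [0.1, -0.3, -1.1]
opening: 0.003
```

Run:
```python
from h import *
delta(frame(TR,TY,[.055,0,.079]),toolR(TY))
im=bot.capture("scene");cv2.imwrite("pics/s1.png",cv2.resize(im[150:310,310:510],None,fx=3.5,fy=3.5))
```

```text
t 3.1 row [ 0.007 -0.007  0.284] [ 0.0001 -0.0013 -0.001 ] | pos [0.6406 0.2345 0.1358] F [ 0.1 -0.3 -1.1] j [11. 40. 78.  0. 62. 19.] op 0.003
```

View pics/s1.png

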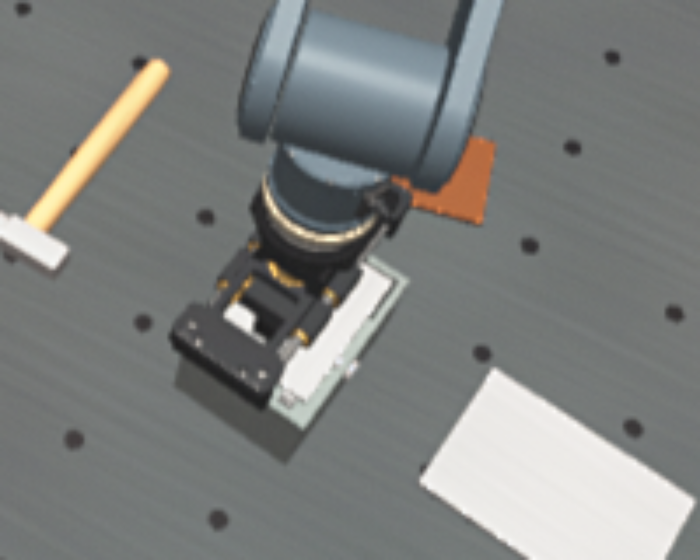

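Picture: the closed gripper is over the far end of the plate (about (250,330) in the crop), inside the walls. I'll press gently, then lift clear.

Call:
{"api": "carry_out", "payload": {
  "targets": [
    [0,0,0.08,0,0,0],
    [0,0,0.14,0,0,0],
    [0,0,0.17,0,0,0],
    [0,0,0.185,0,0,0],
    [0,0,0.2,0,0,0],
    [0,0,0.215,0,0,0],
    [0,0,0.23,0,0,0],
    [0,0,0.245,0,0,0],
    [0,0,0.25,0,0,0]
  ]
}}

```text
time_s: 4.28
position: [0.6408, 0.2348, 0.0863]
tcp_rot: [[0.142, 0.99, 0.001], [0.99, -0.142, 0.002], [0.003, 0.001, -1.0]]
force: [0.6, -0.8, -0.2]
opening: 0.009
```

Call:
{"api": "carry_out", "payload": {
  "targets": [
    [0,0,-0.2,0,0,0],
    [0,0,-0.5,0,0,0],
    [0,0,-0.8,0,0,0],
    [0,0,-0.8,0,0,0]
  ],
  "jaw": 0
}}

```text
time_s: 4.78
position: [0.6444, 0.2353, 0.2536]
tcp_rot: [[0.142, 0.99, 0.016], [0.99, -0.142, 0.005], [0.007, 0.015, -1.0]]
force: [0.3, -0.3, 0.2]
opening: 0.373
```

Run:
```python
from h import *
delta(frame(TR,TY,[-0.05,0,.25]),toolR(TY))
im=bot.capture("scene");cv2.imwrite("pics/s2.png",cv2.resize(im[150:310,310:510],None,fx=3.5,fy=3.5))
im=bot.capture("top");cv2.imwrite("pics/t2.png",cv2.resize(im[150:260,180:320],None,fx=5,fy=5))
```

```text
t 4.78 row [ 0.    -0.551  0.01 ] [ 0.0093 -0.0046 -0.0009] | pos [0.6444 0.2353 0.2536] F [ 0.3 -0.3  0.2] j [11. 33. 71.  0. 75. 19.] op 0.373
```

View pics/s2.png

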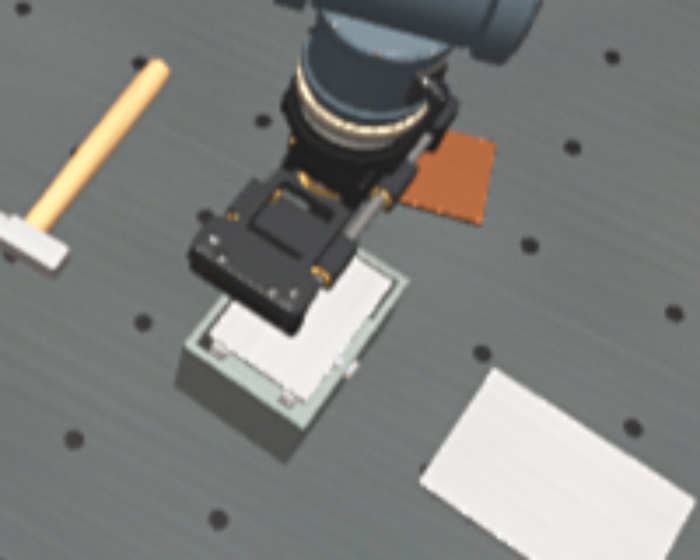

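The plate is lying flat again at crop (300,330), so it sprang back just short of over-centre. I'll turn the gripper 90° so its wide body stays clear of the rising end, then press deeper.

Run:
```python
from h import *
R=toolR(TY)@Rot.from_euler('z',-90,degrees=True).as_matrix()
delta(frame(TR,TY,[0.057,0,.13]),R)
```

```text
t 4.88 row [0.006 0.001 0.586] [ 2.8000e-03 -2.0000e-04 -1.0009e+00] | pos [0.6406 0.2345 0.2472] F [-0.  -0.1 -1.7] j [11. 33. 72.  0. 75. 19.] op 0.449
```

Call:
{"api": "carry_out", "payload": {
  "targets": [
    [0.006,0,0.1,0,0,-0.12],
    [0.006,0,0.2,0,0,-0.24],
    [0.006,0,0.3,0,0,-0.36],
    [0.006,0,0.4,0,0,-0.48],
    [0.006,0,0.45,0,0,-0.6],
    [0.006,0,0.5,0,0,-0.72],
    [0.006,0,0.55,0,0,-0.84],
    [0.006,0,0.586,0,0,-0.95],
    [0.006,0,0.586,0,0,-1],
    [0.006,0,0.586,0,0,-1],
    [0.006,0,0.586,0,0,-1]
  ],
  "jaw": -1
}}

```text
time_s: 6.25
position: [0.6404, 0.2358, 0.1288]
tcp_rot: [[-0.99, 0.143, 0.001], [0.143, 0.99, 0.002], [-0.0, 0.002, -1.0]]
force: [0.0, 0.5, -0.2]
opening: 0.002
```

Run:
```python
from h import *
R=toolR(TY)@Rot.from_euler('z',-90,degrees=True).as_matrix()
delta(frame(TR,TY,[0.057,0,.074]),R)
```

```text
t 6.25 row [-0.005  0.001  0.274] [ 0.0015  0.0003 -0.0016] | pos [0.6404 0.2358 0.1288] F [ 0.   0.5 -0.2] j [ 11.  41.  78.   0.  62. -71.] op 0.002
```

Call:
{"api": "carry_out", "payload": {
  "targets": [
    [0,0,0.08,0,0,0],
    [0,0,0.13,0,0,0],
    [0,0,0.155,0,0,0],
    [0,0,0.18,0,0,0],
    [0,0,0.205,0,0,0],
    [0,0,0.23,0,0,0],
    [0,0,0.255,0,0,0],
    [0,0,0.274,0,0,0],
    [0,0,0.274,0,0,0]
  ]
}}

```text
time_s: 7.38
position: [0.6405, 0.236, 0.0739]
tcp_rot: [[-0.99, 0.144, 0.001], [0.144, 0.99, 0.003], [-0.0, 0.003, -1.0]]
force: [1.2, 0.5, 2.4]
opening: 0.002
```

Run:
```python
from h import *
im=bot.capture("scene");cv2.imwrite("pics/s3.png",cv2.resize(im[150:310,310:510],None,fx=3.5,fy=3.5))
```

```text
(no output)
```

View pics/s3.png

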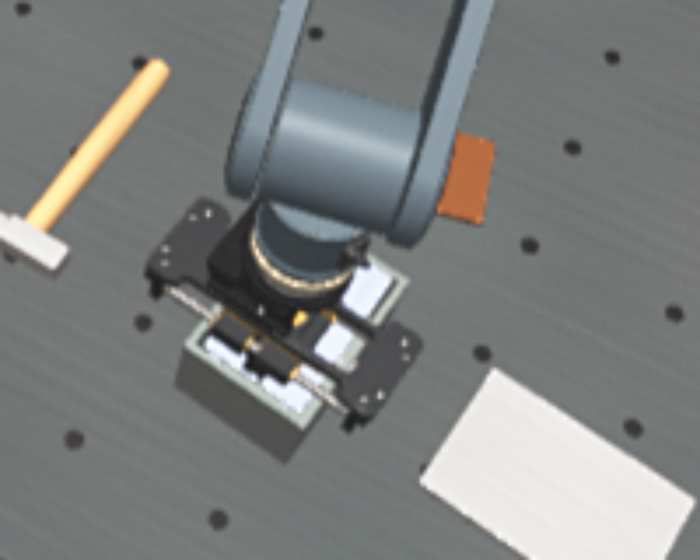

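The plate's far end is pushed down but there is still about 2 N of resistance, so I'll go a little deeper before lifting.

Call:
{"api": "carry_out", "payload": {
  "targets": [
    [0,0,0.025,0,0,0],
    [0,0,0.05,0,0,0],
    [0,0,0.07,0,0,0],
    [0,0,0.08,0,0,0],
    [0,0,0.08,0,0,0]
  ]
}}

```text
time_s: 8.05
position: [0.6377, 0.236, 0.0565]
tcp_rot: [[-0.99, 0.144, -0.005], [0.144, 0.99, 0.002], [0.006, 0.001, -1.0]]
force: [-0.5, -0.8, 0.1]
opening: 0.004
```

Call:
{"api": "carry_out", "payload": {
  "targets": [
    [0,0,-0.1,0,0,0],
    [0,0,-0.4,0,0,0],
    [0,0,-0.7,0,0,0],
    [0,0,-0.9,0,0,0],
    [0,0,-0.9,0,0,0],
    [0,0,-0.9,0,0,0]
  ],
  "jaw": 0
}}

```text
time_s: 8.8
position: [0.6376, 0.2356, 0.2366]
tcp_rot: [[-0.99, 0.144, -0.007], [0.144, 0.99, 0.002], [0.007, 0.001, -1.0]]
force: [-0.5, -0.3, -0.6]
opening: 0.491
```

Run:
```python
from h import *
im=bot.capture("scene");cv2.imwrite("pics/s4.png",cv2.resize(im[150:310,310:510],None,fx=3.5,fy=3.5))
delta(frame(TR,TY,[-0.07,0,.25]),toolR(TY,21.2))
```

```text
t 8.85 row [ 0.615  0.004 -0.067] [-0.1893 -0.1889  0.9853] | pos [0.6373 0.2355 0.2355] F [-0.   0.6 -0.4] j [ 11.  34.  72.   0.  74. -71.] op 0.491
```

View pics/s4.png

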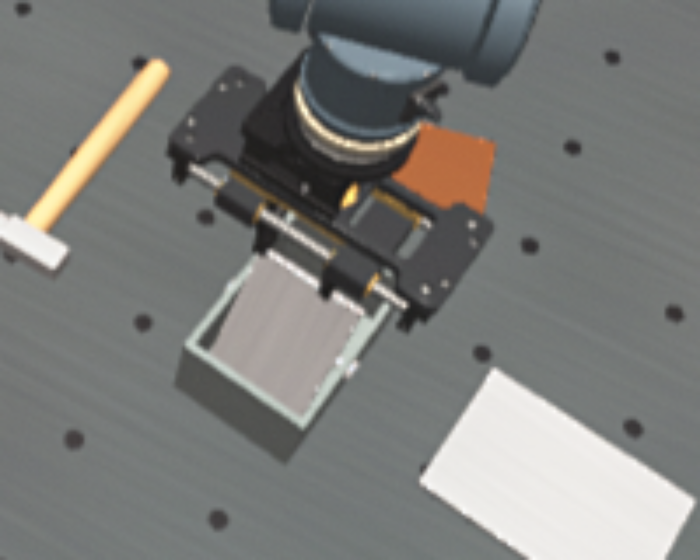

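The tray has tipped: the plate's raised end shows as a bright edge at crop (310,280). I'll move to a pre-grasp tilted 21° along the plate.

Call:
{"api": "carry_out", "payload": {
  "targets": [
    [0.1,0,-0.1,-0.02,-0.02,0.1],
    [0.2,0,-0.12,-0.042,-0.042,0.22],
    [0.3,0,-0.12,-0.065,-0.065,0.34],
    [0.4,0.004,-0.12,-0.088,-0.088,0.46],
    [0.5,0.004,-0.12,-0.111,-0.111,0.58],
    [0.6,0.004,-0.12,-0.134,-0.134,0.7],
    [0.615,0.004,-0.1,-0.157,-0.157,0.82],
    [0.615,0.004,-0.08,-0.178,-0.178,0.93],
    [0.615,0.004,-0.067,-0.189,-0.189,0.985],
    [0.615,0.004,-0.067,-0.189,-0.189,0.985],
    [0.615,0.004,-0.067,-0.189,-0.189,0.985]
  ]
}}

```text
time_s: 10.22
position: [0.5154, 0.2538, 0.2491]
tcp_rot: [[0.139, 0.924, 0.356], [0.99, -0.129, -0.052], [-0.002, 0.36, -0.933]]
force: [-0.2, 0.0, -0.3]
opening: 0.501
```

Run:
```python
from h import *
im=bot.capture("scene");cv2.imwrite("pics/s5.png",cv2.resize(im[150:310,310:510],None,fx=3.5,fy=3.5))
im=bot.capture("top");cv2.imwrite("pics/t5.png",cv2.resize(im[150:260,180:320],None,fx=5,fy=5)); cv2.imwrite("pics/t5full.png",im)
delta(frame(TR,TY,[-0.0193,0,.1935]),toolR(TY,21.2))
print(pix("scene",frame(TR,TY,[.0024+.003,.045,.1375+.001])),pix("scene",frame(TR,TY,[.0024+.003,-.045,.1375])))
print(pix("top",frame(TR,TY,[.0024+.003,.045,.1375+.001])),pix("top",frame(TR,TY,[.0024+.003,-.045,.1375])))
```

```text
t 10.32 row [0.001 0.134 0.353] [-0.0006  0.0004  0.0008] | pos [0.5159 0.2537 0.2496] F [-0.4 -0.1  0.3] j [ 20.  19. 101. -15.  42.  38.] op 0.497
[413.25745146 240.07305908] [384.20466857 221.16173343]
[222.7825228  198.10104125] [255.35024853 202.47177684]
```

View pics/s5.png

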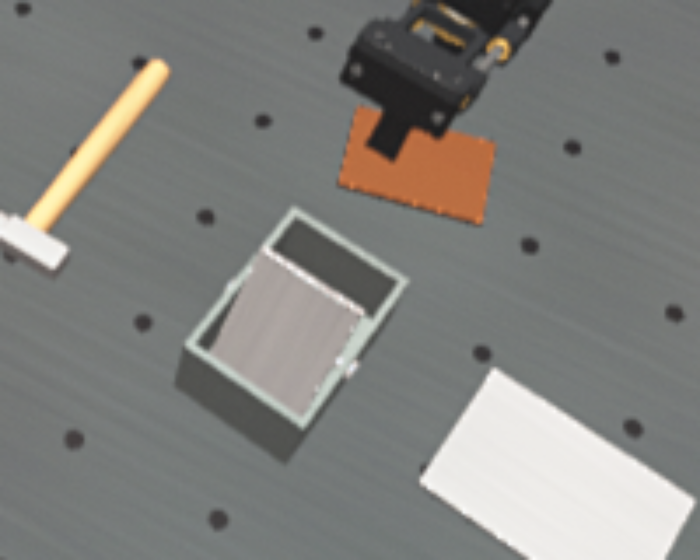

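View pics/t5.png

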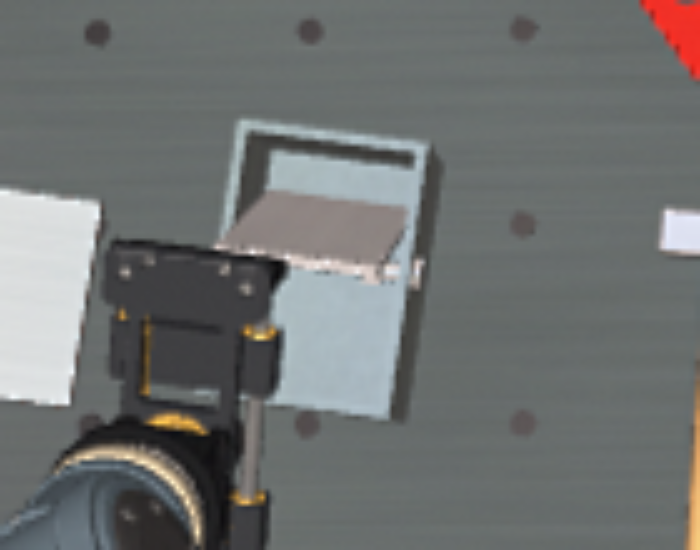

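The plate is at the stop: its raised edge at crop (263,250)–(365,313) matches the predicted position within about a pixel. Now I'll slide the open fingers down over the end and close.

Call:
{"api": "carry_out", "payload": {
  "targets": [
    [0,0.06,0.15,0,0,0],
    [0,0.134,0.3,0,0,0],
    [0,0.134,0.353,0,0,0],
    [0,0.134,0.4,0,0,0],
    [0,0.134,0.5,0,0,0],
    [0,0.134,0.6,0,0,0],
    [0,0.134,0.7,0,0,0],
    [0,0.134,0.755,0,0,0],
    [0,0.134,0.755,0,0,0],
    [0,0.134,0.755,0,0,0]
  ]
}}

```text
time_s: 11.58
position: [0.5947, 0.2425, 0.1188]
tcp_rot: [[0.14, 0.923, 0.358], [0.99, -0.13, -0.051], [-0.001, 0.361, -0.932]]
force: [0.3, 0.3, 0.7]
opening: 0.5
```

Run:
```python
from h import *
im=bot.capture("scene");cv2.imwrite("pics/s6.png",cv2.resize(im[150:310,310:510],None,fx=3.5,fy=3.5))
delta(frame(TR,TY,[.0024+.362*.021,0,.1375-.932*.021]),toolR(TY,21.2))
```

```text
t 11.62 row [-0.    -0.002  0.006] [0.0001 0.     0.0007] | pos [0.5948 0.2426 0.1192] F [-1.   0.5 -0.3] j [ 16.  35.  99. -19.  28.  39.] op 0.497
```

View pics/s6.png

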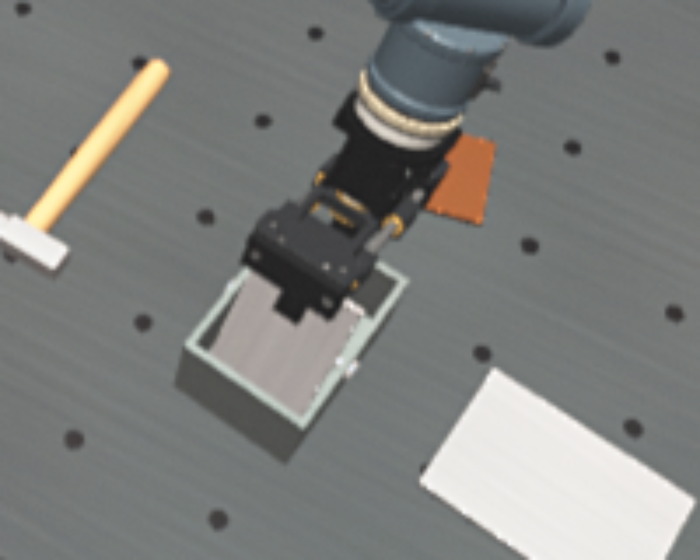

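The fingers straddle the plate mid-width (crop (290,310)). Closing.

Call:
{"api": "carry_out", "payload": {
  "targets": [
    [0,0,0,0,0,0],
    [0,0,0,0,0,0],
    [0,0,0,0,0,0],
    [0,0,0,0,0,0],
    [0,0,0,0,0,0],
    [0,0,0,0,0,0]
  ],
  "jaw": -1
}}

```text
time_s: 12.38
position: [0.5937, 0.2426, 0.1187]
tcp_rot: [[0.14, 0.924, 0.356], [0.99, -0.13, -0.051], [-0.001, 0.36, -0.933]]
force: [-2.7, 0.9, 2.1]
opening: 0.068
```

Call:
{"api": "carry_out", "payload": {
  "targets": [
    [0,0,-0.03,0,0,0],
    [0,0,-0.1,0,0,0],
    [0,0,-0.2,0,0,0],
    [0,0,-0.32,0,0,0],
    [0,0,-0.44,0,0,0],
    [0,0,-0.56,0,0,0],
    [0,0,-0.68,0,0,0],
    [0,0,-0.78,0,0,0],
    [0,0,-0.83,0,0,0],
    [0,0,-0.83,0,0,0]
  ]
}}

```text
time_s: 13.62
position: [0.5341, 0.2513, 0.2746]
tcp_rot: [[0.14, 0.923, 0.357], [0.99, -0.13, -0.051], [-0.0, 0.361, -0.933]]
force: [0.2, 0.2, -5.0]
opening: 0.064
```

Run:
```python
from h import *
im=bot.capture("scene");cv2.imwrite("pics/s7.png",cv2.resize(im[150:310,310:510],None,fx=3.5,fy=3.5))
delta(frame(VI,VY,[-.011,0,.33]),toolR(VY))
```

```text
t 13.68 row [-2.32   0.631 -0.056] [ 0.2324  0.0347 -0.1827] | pos [0.534  0.2511 0.2737] F [-0.2 -0.1 -5.9] j [ 19.  18.  97. -13.  46.  35.] op 0.066
```

View pics/s7.png

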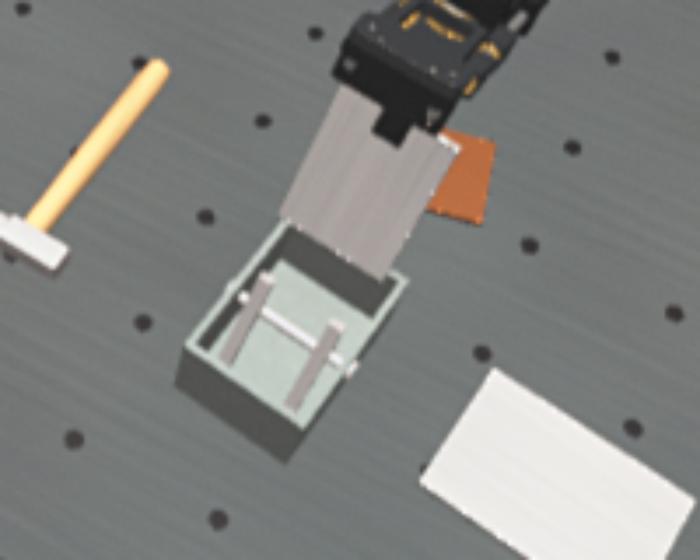

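The plate is held (opening 0.066, about 5 N) and clear of the tray, with its bottom edge at crop (335,245). I'll carry it to the vise and straighten it upright.

Call:
{"api": "carry_out", "payload": {
  "targets": [
    [-0.06,0,-0.03,0.02,0.003,-0.018],
    [-0.18,0.04,-0.06,0.05,0.008,-0.04],
    [-0.32,0.09,-0.08,0.08,0.012,-0.064],
    [-0.46,0.13,-0.1,0.11,0.017,-0.088],
    [-0.6,0.17,-0.1,0.14,0.021,-0.11],
    [-0.74,0.2,-0.1,0.17,0.026,-0.134],
    [-0.86,0.23,-0.1,0.2,0.03,-0.158],
    [-0.95,0.26,-0.1,0.225,0.034,-0.177],
    [-1,0.27,-0.1,0.232,0.035,-0.183],
    [-1,0.27,-0.1,0.232,0.035,-0.183]
  ]
}}

```text
time_s: 14.92
position: [0.5488, 0.0466, 0.3112]
tcp_rot: [[-0.149, 0.989, -0.0], [0.989, 0.149, 0.001], [0.001, 0.0, -1.0]]
force: [-0.3, 0.6, -4.6]
opening: 0.071
```

Run:
```python
from h import *
delta(frame(VI,VY,[-.011,0,.31]),toolR(VY))
```

```text
t 14.93 row [-1.363 -0.039  0.005] [ 0.     -0.0004 -0.0007] | pos [0.5488 0.0466 0.3112] F [-0.3  0.6 -4.6] j [ -7.  19.  86.   0.  75. -15.] op 0.071
```

Call:
{"api": "carry_out", "payload": {
  "targets": [
    [-0.06,0,0,0,0,0],
    [-0.18,0,0,0,0,0],
    [-0.32,-0.01,0,0,0,0],
    [-0.46,-0.02,0,0,0,0],
    [-0.6,-0.03,0,0,0,0],
    [-0.74,-0.03,0,0,0,0],
    [-0.88,-0.035,0,0,0,0],
    [-1,-0.039,0,0,0,0],
    [-1,-0.039,0,0,0,0]
  ]
}}

```text
time_s: 16.05
position: [0.5711, -0.1542, 0.3109]
tcp_rot: [[-0.147, 0.989, 0.0], [0.989, 0.147, -0.0], [-0.0, 0.0, -1.0]]
force: [-0.0, 0.8, -5.3]
opening: 0.068
```

Call:
{"api": "carry_out", "payload": {
  "targets": [
    [-0.06,0,0,0,0,0],
    [-0.16,0,0,0,0,0],
    [-0.26,0,0,0,0,0],
    [-0.33,0,0,0,0,0],
    [-0.363,0,0,0,0,0],
    [-0.363,0,0,0,0,0],
    [-0.363,0,0,0,0,0],
    [-0.363,0,0,0,0,0]
  ]
}}

```text
time_s: 17.05
position: [0.5816, -0.2254, 0.3111]
tcp_rot: [[-0.147, 0.989, 0.0], [0.989, 0.147, 0.0], [-0.0, 0.0, -1.0]]
force: [-0.0, 0.7, -4.3]
opening: 0.065
```

Run:
```python
from h import *
im=bot.capture("scene");cv2.imwrite("pics/s8.png",cv2.resize(im[60:230,180:350],None,fx=3.5,fy=3.5));cv2.imwrite("pics/s8f.png",im)
im=bot.capture("top");cv2.imwrite("pics/t8.png",cv2.resize(im[140:270,340:470],None,fx=4.5,fy=4.5));cv2.imwrite("pics/t8f.png",im)
delta(frame(VI,VY,[-.011,0,.31]),toolR(VY))
for y in(.045,-.045): print(pix("scene",frame(VI,VY,[-.011+.003,y,.31-.109])),pix("scene",frame(VI,VY,[-.011+.003,y,.331])))
```

```text
t 17.15 row [0.007 0.001 0.005] [ 0.0003  0.0001 -0.0015] | pos [ 0.5817 -0.2255  0.3111] F [ 0.1 -0.4 -4.3] j [-31.  25.  76.   0.  79. -40.] op 0.066
[266.06148813 148.03267154] [260.59281518 115.20397514]
[237.4020109  138.66381195] [228.83110473 105.34158006]
```

View pics/s8.png

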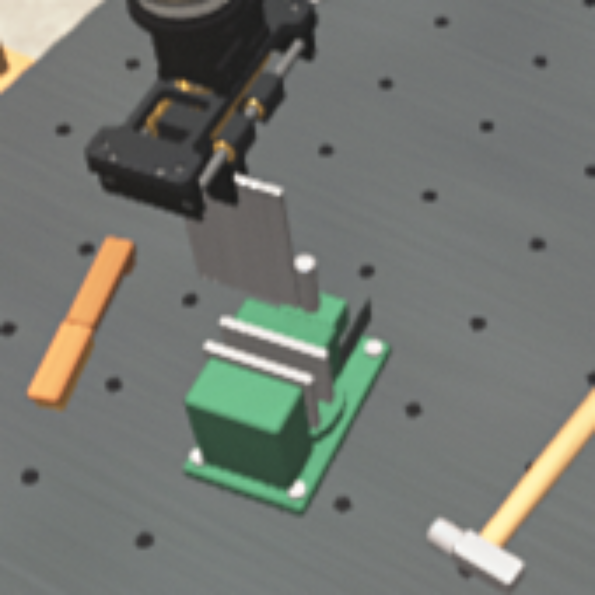

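View pics/t8.png

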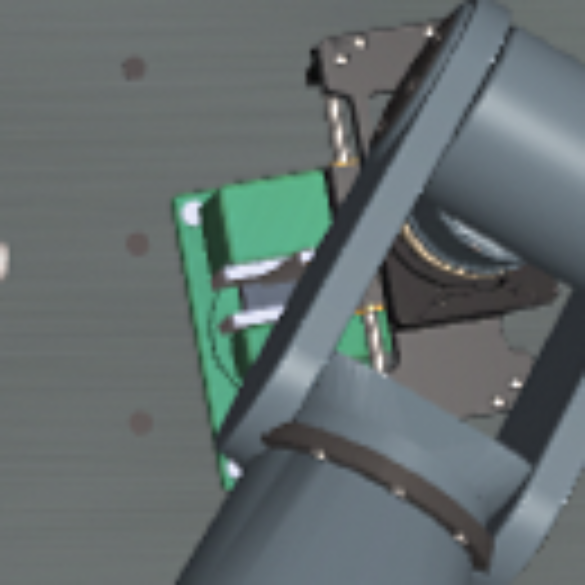

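In the scene crop the plate's bottom corners (203,277) and (300,308) match the predicted pose. It is upright and square over the slot, so I'll lower it slightly towards the rear jaw.

Call:
{"api": "carry_out", "payload": {
  "targets": [
    [0.007,0.01,0.05,0,0,0],
    [0.007,0.022,0.13,0,0,0],
    [0.007,0.022,0.22,0,0,0],
    [0.007,0.022,0.29,0,0,0],
    [0.007,0.022,0.34,0,0,0],
    [0.007,0.022,0.38,0,0,0],
    [0.007,0.022,0.42,0,0,0],
    [0.007,0.022,0.46,0,0,0],
    [0.007,0.022,0.5,0,0,0],
    [0.007,0.022,0.54,0,0,0],
    [0.007,0.022,0.57,0,0,0],
    [0.007,0.022,0.57,0,0,0]
  ]
}}

```text
time_s: 18.65
position: [0.5855, -0.2233, 0.1964]
tcp_rot: [[-0.147, 0.989, -0.001], [0.989, 0.147, 0.001], [0.001, -0.001, -1.0]]
force: [0.1, -0.1, -5.0]
opening: 0.062
```

Run:
```python
from h import *
im=bot.capture("scene");cv2.imwrite("pics/s9.png",cv2.resize(im[100:220,210:330],None,fx=4.5,fy=4.5,interpolation=cv2.INTER_CUBIC))
delta(frame(VI,VY,[-.0065,0,.159]),toolR(VY))
```

```text
t 18.7 row [-0.     0.001  0.189] [ 0.0001  0.     -0.0015] | pos [ 0.5859 -0.2235  0.1969] F [ 0.3  0.7 -5.8] j [-31.  32.  83.   0.  65. -40.] op 0.067
```

View pics/s9.png

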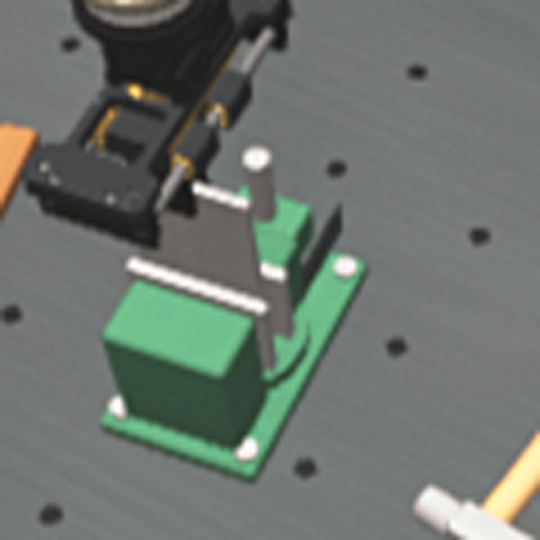

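The plate is between the jaws (its top edge is at (220,195), and the rear jaw strip is in front of it). There is no contact, with only its 5 N weight on the tool. Lowering slowly to the bed.

Call:
{"api": "carry_out", "payload": {
  "targets": [
    [0,0,0.04,0,0,0],
    [0,0,0.08,0,0,0],
    [0,0,0.12,0,0,0],
    [0,0,0.15,0,0,0],
    [0,0,0.165,0,0,0],
    [0,0,0.175,0,0,0],
    [0,0,0.18,0,0,0],
    [0,0,0.18,0,0,0]
  ]
}}

```text
time_s: 19.7
position: [0.5861, -0.2236, 0.1611]
tcp_rot: [[-0.147, 0.989, 0.001], [0.989, 0.147, -0.0], [-0.0, 0.001, -1.0]]
force: [1.0, -0.6, -5.6]
opening: 0.069
```

Call:
{"api": "carry_out", "payload": {
  "targets": [
    [0,0,0.005,0,0,0],
    [0,0,0.01,0,0,0],
    [0,0,0.013,0,0,0],
    [0,0,0.013,0,0,0]
  ]
}}

```text
time_s: 20.2
position: [0.5868, -0.224, 0.1608]
tcp_rot: [[-0.147, 0.989, 0.003], [0.989, 0.147, -0.002], [-0.002, 0.003, -1.0]]
force: [-2.0, 0.5, 6.8]
opening: 0.066
```

The plate has touched the bed (force went from -5 to +7 N). Releasing.

Call:
{"api": "carry_out", "payload": {
  "targets": [
    [0,0,-0.003,0,0,0],
    [0,0,-0.003,0,0,0]
  ]
}}

```text
time_s: 20.45
position: [0.5867, -0.2239, 0.1611]
tcp_rot: [[-0.147, 0.989, 0.003], [0.989, 0.147, -0.002], [-0.002, 0.003, -1.0]]
force: [0.2, -0.1, -5.6]
opening: 0.068
```

Call:
{"api": "carry_out", "payload": {
  "targets": [
    [0,0,0,0,0,0],
    [0,0,0,0,0,0],
    [0,0,0,0,0,0],
    [0,0,0,0,0,0],
    [0,0,0,0,0,0]
  ],
  "jaw": -0.1
}}

```text
time_s: 21.08
position: [0.5868, -0.224, 0.1612]
tcp_rot: [[-0.147, 0.989, 0.003], [0.989, 0.147, -0.002], [-0.002, 0.003, -1.0]]
force: [0.2, 0.4, -0.4]
opening: 0.438
```

Run:
```python
from h import *
im=bot.capture("scene");cv2.imwrite("pics/s10.png",cv2.resize(im[100:220,210:330],None,fx=4.5,fy=4.5,interpolation=cv2.INTER_CUBIC))
delta(frame(VI,VY,[-.0065,0,.26]),toolR(VY))
```

```text
t 21.12 row [ 0.002 -0.002 -0.494] [ 0.0018  0.0014 -0.0014] | pos [ 0.5868 -0.2239  0.1612] F [-0.4  0.  -0. ] j [-31.  34.  85.   0.  60. -40.] op 0.443
```

View pics/s10.png

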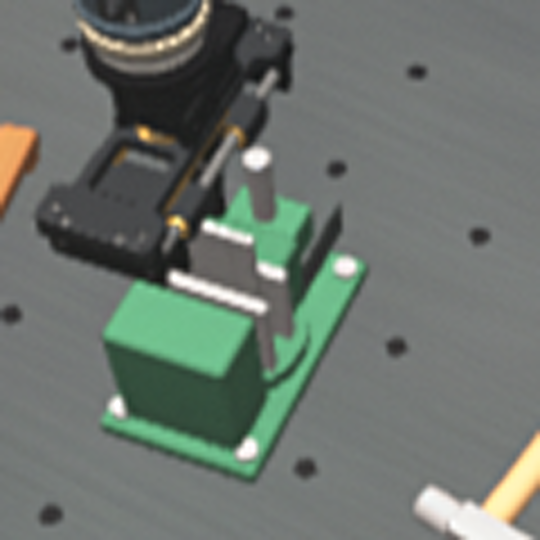

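The plate stands freely in the vise, with its top edge at (230,232) and the gripper open. I'll lift straight up, then go in front of the post with the gripper shut and turned 90°.

Call:
{"api": "carry_out", "payload": {
  "targets": [
    [0,0,-0.05,0,0,0],
    [0,0,-0.15,0,0,0],
    [0,0,-0.3,0,0,0],
    [0,0,-0.5,0,0,0],
    [0,0,-0.6,0,0,0],
    [0,0,-0.6,0,0,0]
  ]
}}

```text
time_s: 21.88
position: [0.5875, -0.2243, 0.2839]
tcp_rot: [[-0.147, 0.989, 0.008], [0.989, 0.147, -0.004], [-0.006, 0.007, -1.0]]
force: [-0.1, 0.5, 0.3]
opening: 0.451
```

Run:
```python
from h import *
im=bot.capture("scene");cv2.imwrite("pics/s11.png",cv2.resize(im[100:220,210:330],None,fx=4.5,fy=4.5,interpolation=cv2.INTER_CUBIC))
R=toolR(VY)@Rot.from_euler('z',90,degrees=True).as_matrix()
delta(frame(VI,VY,[-.132,0,.22]),R)
```

```text
t 21.93 row [ 0.002 -0.631  0.308] [ 3.700e-03 -4.000e-04  9.986e-01] | pos [ 0.5866 -0.2238  0.282 ] F [-0.5  0.   0.5] j [-31.  27.  78.   0.  75. -40.] op 0.45
```

View pics/s11.png

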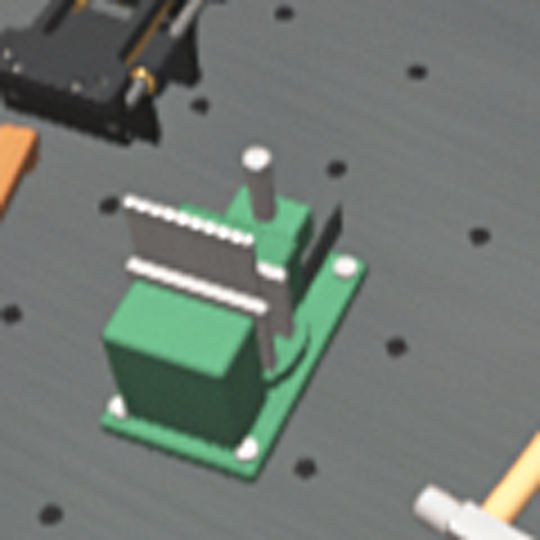

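The plate is standing centred, with its top edge from (127,202) to (252,240). Moving in front of the post.

Call:
{"api": "carry_out", "payload": {
  "targets": [
    [0,-0.1,0,0,0,0.1],
    [0,-0.22,0,0,0,0.21],
    [0,-0.34,0,0,0,0.32],
    [0,-0.46,0.05,0,0,0.43],
    [0,-0.58,0.12,0,0,0.54],
    [0,-0.631,0.2,0,0,0.65],
    [0,-0.631,0.26,0,0,0.76],
    [0,-0.631,0.308,0,0,0.87],
    [0,-0.631,0.308,0,0,0.96],
    [0,-0.631,0.308,0,0,0.9986],
    [0,-0.631,0.308,0,0,0.9986],
    [0,-0.631,0.308,0,0,0.9986]
  ],
  "jaw": -1
}}

```text
time_s: 23.42
position: [0.4616, -0.2422, 0.2193]
tcp_rot: [[0.989, 0.15, 0.003], [0.15, -0.989, -0.002], [0.003, 0.002, -1.0]]
force: [-0.8, 0.3, 0.1]
opening: 0.006
```

Run:
```python
from h import *
im=bot.capture("scene");cv2.imwrite("pics/s12.png",cv2.resize(im[60:220,200:360],None,fx=3.6,fy=3.6,interpolation=cv2.INTER_CUBIC))
R=toolR(VY)@Rot.from_euler('z',90,degrees=True).as_matrix()
delta(frame(VI,VY,[-.132,0,.119]),R)
```

```text
t 23.48 row [-0.001 -0.001  0.502] [ 0.0016 -0.0022  0.0005] | pos [ 0.4618 -0.2423  0.2194] F [ 0.4  0.4 -0.6] j [-40.  22.  97.   0.  60.  41.] op 0.005
```

View pics/s12.png

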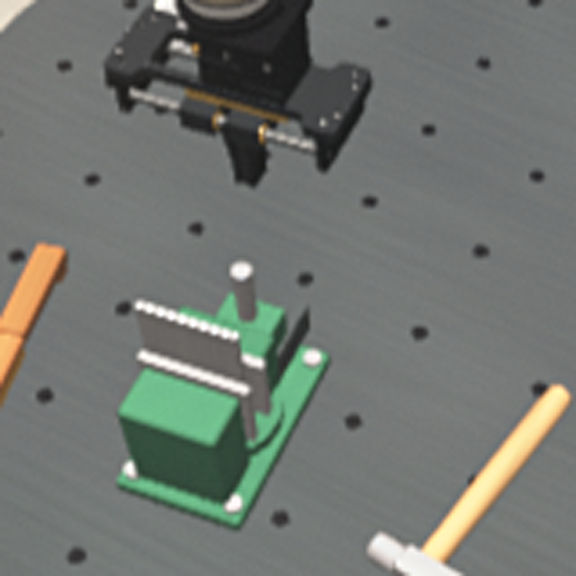

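The closed fingers are in front of the post (post top at (240,270)). Descending, then pushing along the vise axis.

Call:
{"api": "carry_out", "payload": {
  "targets": [
    [0,0,0.12,0,0,0],
    [0,0,0.28,0,0,0],
    [0,0,0.42,0,0,0],
    [0,0,0.502,0,0,0],
    [0,0,0.502,0,0,0],
    [0,0,0.502,0,0,0]
  ]
}}

```text
time_s: 24.22
position: [0.4625, -0.2428, 0.1196]
tcp_rot: [[0.989, 0.15, 0.005], [0.15, -0.989, -0.003], [0.004, 0.003, -1.0]]
force: [0.1, -0.1, 0.6]
opening: 0.009
```

Call:
{"api": "carry_out", "payload": {
  "targets": [
    [0.03,0,0,0,0,0],
    [0.06,0,0,0,0,0],
    [0.08,0,0,0,0,0],
    [0.1,0,0,0,0,0],
    [0.12,0,0,0,0,0],
    [0.13,0,0,0,0,0],
    [0.14,0,0,0,0,0],
    [0.14,0,0,0,0,0]
  ]
}}

```text
time_s: 25.22
position: [0.4899, -0.2381, 0.1195]
tcp_rot: [[0.989, 0.15, 0.004], [0.15, -0.989, -0.002], [0.003, 0.002, -1.0]]
force: [-4.4, 1.2, 2.0]
opening: 0.007
```

Run:
```python
from h import *
im=bot.capture("scene");cv2.imwrite("pics/s13.png",cv2.resize(im[100:220,210:330],None,fx=4.5,fy=4.5,interpolation=cv2.INTER_CUBIC))
R=toolR(VY)@Rot.from_euler('z',90,degrees=True).as_matrix()
delta(frame(VI,VY,[-.0965,0,.119]),R)
```

```text
t 25.27 row [ 0.036 -0.     0.003] [ 0.0014 -0.0023  0.0005] | pos [ 0.4899 -0.2381  0.1195] F [-3.6  1.3  2.3] j [-38.  32.  99.   0.  48.  44.] op 0.003
```

View pics/s13.png

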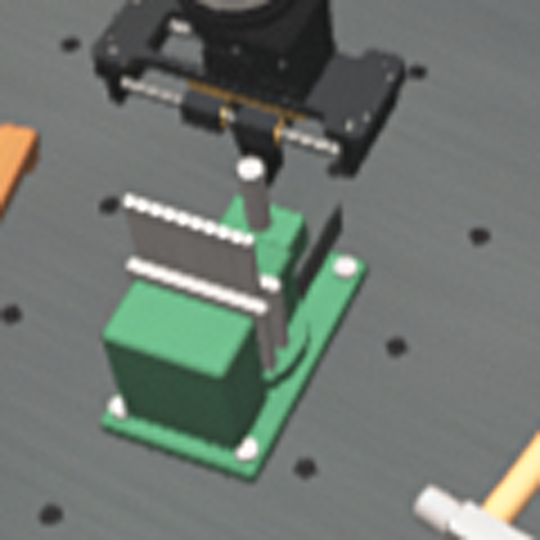

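The post has moved (its top is now at (250,168)) with about 4 N of friction. Continuing in small steps.

Call:
{"api": "carry_out", "payload": {
  "targets": [
    [0.008,0,0,0,0,0],
    [0.016,0,0,0,0,0],
    [0.022,0,0,0,0,0],
    [0.028,0,0,0,0,0],
    [0.028,0,0,0,0,0]
  ]
}}

```text
time_s: 25.9
position: [0.4947, -0.2373, 0.1195]
tcp_rot: [[0.989, 0.151, 0.002], [0.151, -0.989, -0.001], [0.002, 0.002, -1.0]]
force: [-5.6, -1.6, 3.4]
opening: 0.004
```

Call:
{"api": "carry_out", "payload": {
  "targets": [
    [0.006,0,0,0,0,0],
    [0.01,0,0,0,0,0],
    [0.01,0,0,0,0,0]
  ]
}}

```text
time_s: 26.28
position: [0.4958, -0.2371, 0.1195]
tcp_rot: [[0.988, 0.151, 0.0], [0.151, -0.988, -0.002], [-0.0, 0.002, -1.0]]
force: [-7.3, -0.4, 4.4]
opening: 0.006
```

Call:
{"api": "carry_out", "payload": {
  "targets": [
    [0.008,0,0,0,0,0],
    [0.014,0,0,0,0,0],
    [0.014,0,0,0,0,0]
  ]
}}

```text
time_s: 26.65
position: [0.4958, -0.2371, 0.1195]
tcp_rot: [[0.988, 0.153, -0.006], [0.153, -0.988, -0.002], [-0.006, 0.001, -1.0]]
force: [-11.5, -2.9, 6.1]
opening: 0.002
```

Call:
{"api": "carry_out", "payload": {
  "targets": [
    [0.008,0,0,0,0,0],
    [0.014,0,0,0,0,0],
    [0.014,0,0,0,0,0]
  ]
}}

```text
time_s: 27.02
position: [0.4957, -0.2371, 0.1196]
tcp_rot: [[0.988, 0.155, -0.012], [0.155, -0.988, -0.002], [-0.012, 0.0, -1.0]]
force: [-12.3, -2.9, 6.1]
opening: 0.004
```

Run:
```python
from h import *
im=bot.capture("scene");cv2.imwrite("pics/s14.png",cv2.resize(im[120:220,220:320],None,fx=5.8,fy=5.8,interpolation=cv2.INTER_CUBIC))
R=toolR(VY)@Rot.from_euler('z',90,degrees=True).as_matrix()
delta(frame(VI,VY,[-.0965,0,.119]),R)
```

```text
t 27.07 row [0.007 0.    0.003] [0.0001 0.0078 0.0032] | pos [ 0.4957 -0.2371  0.1196] F [-11.8  -2.8   6. ] j [-37.  33.  98.  -1.  50.  45.] op 0.006
```

View pics/s14.png

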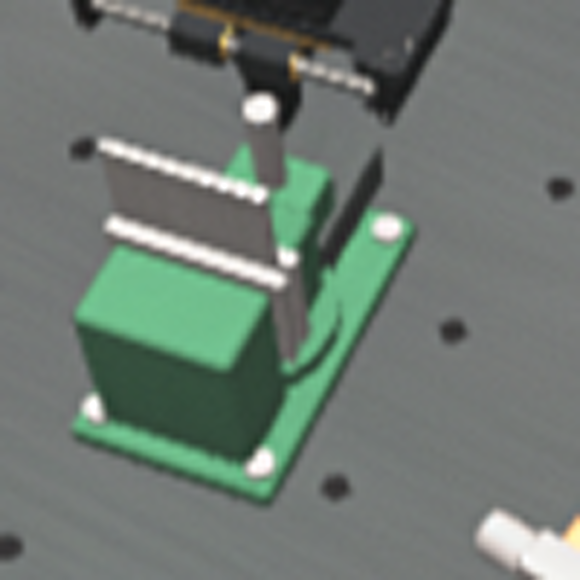

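It stalled at 12 N, about 1.4 mm short of my estimate. I'll push to about 20–25 N to make sure it is seated.

Call:
{"api": "carry_out", "payload": {
  "targets": [
    [0.015,0,0,0,0,0],
    [0.025,0,0,0,0,0],
    [0.03,0,0,0,0,0],
    [0.03,0,0,0,0,0],
    [0.03,0,0,0,0,0]
  ]
}}

```text
time_s: 27.7
position: [0.4956, -0.237, 0.1196]
tcp_rot: [[0.987, 0.157, -0.025], [0.157, -0.988, -0.002], [-0.025, -0.002, -1.0]]
force: [-18.9, -5.3, 10.3]
opening: 0.007
```

Call:
{"api": "carry_out", "payload": {
  "targets": [
    [0.02,0,0,0,-0.005,0],
    [0.035,0,0,0,-0.01,0],
    [0.045,0,0,0,-0.015,0],
    [0.045,0,0,0,-0.015,0],
    [0.045,0,0,0,-0.015,0]
  ]
}}

```text
time_s: 28.32
position: [0.4949, -0.237, 0.1199]
tcp_rot: [[0.984, 0.161, -0.069], [0.161, -0.987, -0.007], [-0.069, -0.004, -0.998]]
force: [-27.0, -9.9, 16.4]
opening: 0.003
```

It is firm at 29 N with no motion. Backing off, lifting clear and inspecting.

Call:
{"api": "carry_out", "payload": {
  "targets": [
    [-0.05,0,0,0,0.03,0],
    [-0.12,0,0,0,0.04,0],
    [-0.16,0,0,0,0.04,0],
    [-0.16,0,-0.2,0,0.04,0],
    [-0.16,0.2,-0.5,0,0.04,0],
    [-0.16,0.5,-0.7,0,0.04,0],
    [-0.16,0.8,-0.7,0,0.04,0],
    [-0.16,1,-0.7,0,0.04,0],
    [-0.16,1,-0.7,0,0.04,0]
  ]
}}

```text
time_s: 29.45
position: [0.5063, -0.4432, 0.2607]
tcp_rot: [[0.987, 0.158, -0.004], [0.158, -0.987, -0.0], [-0.004, -0.001, -1.0]]
force: [-0.7, -0.2, -0.6]
opening: 0.005
```

Run:
```python
from h import *
s=bot.read_state();print(s["position"],s["time_s"],s["joint_positions"].round(0),s["force"].round(1))
im=bot.capture("scene");cv2.imwrite("pics/s15f.png",im);a=cv2.resize(im[120:220,220:320],None,fx=4,fy=4,interpolation=cv2.INTER_CUBIC)
im=bot.capture("top");cv2.imwrite("pics/t15f.png",im);b=cv2.resize(im[165:265,365:465],None,fx=4,fy=4,interpolation=cv2.INTER_CUBIC)
cv2.imwrite("pics/c15.png",np.hstack([a,b]))
```

```text
[ 0.50627247 -0.44317039  0.26065251] 29.45 [-51.  32.  72.  -0.  76.  30.] [-0.7 -0.2 -0.6]
```

View pics/c15.png

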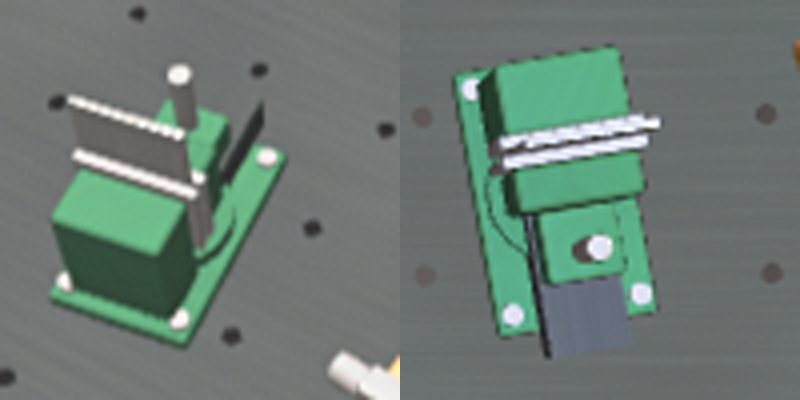

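Run:
```python
from h import *
from h import *
im={"top":cv2.imread("pics/t15f.png"),"scene":cv2.imread("pics/s15f.png")}
ref={"top":(0.5002,-0.2353),"scene":(0.5005,-0.2377)}
u=np.array([np.cos(np.radians(VY)),np.sin(np.radians(VY))]);v=np.array([-u[1],u[0]])
for n,roi in(("top",(380,432,175,258)),("scene",(230,295,130,205))):
    hsv=cv2.cvtColor(im[n],cv2.COLOR_BGR2HSV);m=((hsv[...,2]>170)&(hsv[...,1]<45)).astype(np.uint8)
    k=np.zeros_like(m);x0,x1,y0,y1=roi;k[y0:y1,x0:x1]=m[y0:y1,x0:x1]
    N,l,st,c=cv2.connectedComponentsWithStats(k)
    for i in range(1,N):
        if st[i,4]<10: continue
        pts=np.argwhere(l==i)[:,::-1]
        for z in((.122,.180) if st[i,4]>40 else (.146,)):
            P=ray(n,pts,z)[:,:2];d=P.mean(0)-VI;r=cv2.minAreaRect((P*1000).astype(np.float32))
            print(n,st[i],z,"vise xy mm",(d@u*1000).round(1),(d@v*1000).round(1),"size",np.round(r[1],1),"ang",round(r[2],1))
# vertical edges of plate, scene predicted
for x in(-.003,):
  for y in(.045,-.045): print(pix("scene",frame(VI,VY,[x,y,.18])),pix("top",frame(VI,VY,[x,y,.18])))
```

```text
top [380 185   5   5  17] 0.146 vise xy mm 41.3 69.9 size [ 9.2 12.7] ang 74.9
top [390 194  40   8 132] 0.122 vise xy mm 2.9 -4.6 size [ 10.  109.8] ang 9.0
top [390 194  40   8 132] 0.18 vise xy mm -1.6 6.8 size [  9.6 105. ] ang 9.0
top [391 199  36   8 105] 0.122 vise xy mm -10.2 2.4 size [ 7.7 98.8] ang 9.0
top [391 199  36   8 105] 0.18 vise xy mm -14.1 13.6 size [ 7.4 94.5] ang 9.0
top [412 224   6   6  31] 0.146 vise xy mm -78.7 1.4 size [13.6 13.5] ang 89.5
top [423 236   5   5  23] 0.146 vise xy mm -113.6 -20.3 size [10.9 10.7] ang 89.5
top [391 241   5   5  19] 0.146 vise xy mm -114.3 67.3 size [10.8 10.7] ang 89.5
scene [262 136   6   5  23] 0.146 vise xy mm -78.8 -1.4 size [15.8 15.4] ang 30.8
scene [237 144  29  11  77] 0.122 vise xy mm -42.5 -30.9 size [ 9.2 96.5] ang 9.1
scene [237 144  29  11  77] 0.18 vise xy mm -3.7 -2.2 size [ 8.6 90.5] ang 9.1
scene [238 157  31  13  94] 0.122 vise xy mm 3.2 -3.0 size [10.  99.3] ang 8.8
scene [238 157  31  13  94] 0.18 vise xy mm 39.2 23.9 size [ 9.4 93.1] ang 8.8
scene [284 157   5   4  18] 0.146 vise xy mm -32.9 91.8 size [11.  11.9] ang 30.8
scene [234 188   4   5  12] 0.146 vise xy mm 119.5 6.3 size [13.8  6.9] ang 51.7
scene [263 197   4   5  16] 0.146 vise xy mm 117.3 94.9 size [13.   8.2] ang 34.4
[266.07254759 154.00724169] [395.70866821 200.15856221]
[237.80660993 144.67817021] [429.26235901 194.80843989]
```

Measured in the vise frame:
- **Jaw strips:** centres 13.2 mm apart, which leaves a gap of about 6 mm, so the vise is shut on the plate.
- **Plate top edge:** x about -3.7 mm, y about -2 mm, angle 9.1° against the jaws' 8.8–9.0°. Its position fits a top height of 180 mm, so it is down on the bed.
- **Robot:** clear of everything.

Handing in.

Run:
```python
from rig import bot
print(bot.hand_in()); print(bot.read_state()["time_s"])
```

```text
the job is handed in; nothing more can be done
None
the job is handed in; nothing more can be done
```

The steel plate is standing upright in the bench vise with the front jaw closed on it, and the job was handed in at about 29.5 s. No verdict was reported.

- **Tipping:** my first press was too shallow and the plate sprang back flat. A second, deeper press with the gripper turned 90° tipped it to the stop.
- **Placing:** I took the plate by its raised end, carried it upright to the vise and lowered it until it touched the bed. Then I let go.
- **Closing:** I pushed the front jaw by its post until it stalled, up to about 29 N with no further movement. That was about 1.4 mm short of where I had estimated, which is within my measuring error.

My last camera checks showed:
- **Jaw gap:** about 6 mm, so the vise is shut on the plate.
- **Plate position:** about 2 mm off centre, square to the jaws within about 0.3° and resting against the rear jaw. Its top edge fits a height of 180 mm, so it is down on the bed.
- **Surroundings:** the robot is clear of everything and touched none of the bystander tools. I did not re-measure their positions at the end.

No final check disagreed. The camera measurements are good to about 2 mm, and I could not read the jaw travel directly.

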